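Connect the suction plug to the bench manifold's quick coupler

TASK

Connect the suction line's plug to the quick coupler on the vacuum manifold: draw the coupler's sleeve down until it stays down by itself, then take the tall plug out of its holder and push it straight into the coupler, gently, until it clicks fully home and the sleeve springs back up over its collar. Then let go of the plug, and leave everything else on the bench where it is.

Things in the scene. Friction and masses are not known exactly. Their poses are not given: they have to be found in the camera images.
- manifold: Vacuum manifold: fixed aluminium block 150 x 90 x 30 mm flat on the bench, long side along its x axis; origin at the centre of its underside. The upright steel quick coupler stands on it at x = -30 mm, y = 0; a round brass and steel gauge, 42 mm wide and 61 mm high above the bench, at x = +45 mm.
- post_foot (a point): Point on the coupler's vertical axis on the block's top, 30 mm above the bench. The coupler's foot stands on a fixed post 0 to 24 mm above this point, differently each time and NOT reported: feel or look. Above the foot: mouth rim 78 mm (funnel 26 mm wide, 6 mm deep, into a 22 mm bore); sleeve, when up: flange top 51 mm, sleeve top 82 mm.
- sleeve (a joint): Draw of the coupler's sleeve, m: 0 up (locking), 0.014 hard stop down. Steel, 44 mm outside, 36 mm tall, flange 62 x 5 mm at its foot: grip just above the flange or press on it. Spring 5.5 N at 0, 12 N at the stop. Jaws block the bore while it is up. Empty, drawn past 0.011 it is caught and stays at about 0.009 when let go; a plug pushed home trips it up to 0.
- valve (a joint): Sprung valve disc in the coupler's bore, m, growing downwards: 0 = below the closed jaws (empty); about -0.0085 = risen, holding the jaws open (sleeve caught); +0.007 to +0.010 = pushed down by a seated plug. Pushing the plug in takes 18 mm from first touch, 5 to 15 N, with a brief jolt half-way (up to 20 N) that is not the end; the force drops at the click, and 2.5 mm deeper is a rigid stop.
- plug: The loose plug to be used (about 150 g), upright, origin at the tip of its nose, z up its axis. Steel nose 20 mm in diameter with a groove near its end, collar 31 mm wide with its underside 36 mm above the tip; when home the collar rests on, or up to 2.5 mm above, the coupler's mouth rim. Taller and slimmer than the other plug; in either hole of the holder.
- plug_grip (a point): Centre of that plug's grip, 66 mm above its tip and 30 mm above its collar's underside: aluminium cylinder 28 mm in diameter, 52 mm tall (26 mm above and below this point), with four dark rings, and a brass nipple 12 mm wide and 10 mm tall on top.
- blank_mid (a point): Centre of the head of the other plug, a short blanking plug: aluminium head 42 mm wide and 20 mm tall on the same nose. It stands in the other hole of the holder and must be left there.
- holder: Grey plastic holder, fixed, 56 x 160 x 42 mm (x, y, z of its frame), origin at the centre of its underside; two through holes of 24 mm diameter at y = -45 and +45 mm in which the plugs stand, with their collars resting on its top, 42 mm above the bench. The grip of a plug is best taken from above with the fingers closing along the holder's x axis.
- nut: Loose brass hexagon nut, 20 mm wide, 12 mm tall, lying on the manifold's top beside the coupler; leave alone. Origin at the centre of its underside.
- reagent: Loose capped glass bottle, 52 mm wide, 100 mm tall; leave alone. Origin at the centre of its underside.
- cap: Loose red screw cap, 28 mm wide, 14 mm tall, lying on the bench; leave alone. Origin at the centre of its underside.
Things that resemble listed ones, but are neither listed nor needed, are in the scene too. There is more than one size of the plug; the job needs the larger.

How it is judged:
On the way, in this order (a step that is already met when the one before it is completed fails the run):
1. the sleeve is drawn down and stays down by itself, touched by nothing (value of joint sleeve above 0.0045 m and value of joint valve below -0.005 m and contact force between the fingers and manifold below 0.3 N), for 0.2 s.
2. the plug is pushed home and the sleeve has sprung up (value of joint sleeve below 0.002 m and value of joint valve above 0.005 m and horizontal distance between plug_grip and post_foot below 0.008 m), for 0.2 s.
At the end, for the whole second after the job is handed in: The tall plug stands upright (within 0.1 rad) in the coupler, its grip within 6 mm of the coupler's axis, its nose holding the valve at least 5 mm down, and the sleeve is up again (within 2 mm of its top position), locking it (value of joint sleeve below 0.002 m and value of joint valve above 0.005 m and horizontal distance between plug_grip and post_foot below 0.006 m and angle between plug_grip's own z axis and vertical below 0.1 rad); the robot touches nothing.
It fails at once if the plug is pressed against the manifold or its coupler with more than 50 N in all (contact force between plug and manifold above 50 N).
It fails at once if the blanking plug is moved more than 20 mm (distance of blank_mid from where it was at the start of the episode above 0.02 m).
It fails at once if the nut on the manifold is moved more than 20 mm (distance of nut from where it was at the start of the episode above 0.02 m).
It fails at once if the bottle or the screw cap is moved more than 20 mm (distance of any of reagent, cap from where it was at the start of the episode above 0.02 m).
It also fails if it takes over 58 s, if anything falls off the work surface, if the arm or the gripper's body presses on something with over 40 N, if the wrist force passes 120 N, or if a joint passes its speed limit or range.

ROBOT

A 6-joint arm with a two-finger parallel gripper is mounted at the origin on the work surface. World frame = base frame: x ahead of the robot, y to its left, z up, the work surface at z = 0. Lengths are in m, angles in rad, forces in N, time in s.
With the tool pointing down it reaches from about 0.375 to 0.975 m from the base axis. Payload 3.8 kg.
Tool frame: the origin (TCP) lies between the finger pads; the fingertips stand 8 mm ahead of it and the grasp point (between the pads) lies 11 mm behind it (ctrl.tip_reach is the distance from the TCP to the fingertips, in m); z points along the fingers, y is the direction in which the jaws open and shut (so a half turn about z gives the same grasp; the last joint's range is limited). The gripper opens to 88 mm and grips with 3 to 60 N. Pads are 18 mm wide; open, the fingers measure 123 mm over their backs; the gripper's body (75 mm by 187 mm) begins 45 mm behind the grasp point.
Start: joints at [1.184, 0.264, 1.604, -0, 1.274, -0.037], TCP at [0.231, 0.634, 0.247] pointing down, gripper open.
Joint ranges: [-2.63, 2.63], [-0.94, 2.18], [0.31, 2.57], [-1.31, 4.45], [0, 2.66], [-2.55, 2.55]. Speed limits (rad/s): [2.57, 2.57, 3.14, 3.14, 3.14, 3.14].

INTERFACE

Orientations are given as a unit quaternion [w, x, y, z].
In Python, from plant import ctrl gives the robot as it stands.
- The arm moves only by the tool send_rows, never from a script. Its argument "motion" is a list that holds one entry, the list of rows, each a list of 7 numbers: the shift along the tool's x, y, z in mm, then the turn, a rotation vector about the tool's x, y, z in degrees, then the closure, from -1 (fully open) to 1 (shut). In form: [[[x, y, z, rx, ry, rz, fingers], ...]]. A call has 1 to 20 rows; each row is the pose to reach, as a shift and turn from the pose measured when the call began, along the tool's axes at that moment; what a row does not reach only later rows make up. A row lasts 1/10 s, in which the tool goes at most 50 mm and 8.59 degrees, less where a joint would pass 70% of its speed; a pose out of reach is approached as far as the arm can. A call with a gripper value outside its range is refused whole. The fingers move at their own pace and stop on an object; "squeeze" is the grip in N (left out, the last holds). Time passes only in rows, so rows that repeat a pose let the fingers close. It gives the time, the measured TCP pose, the force and the opening at its end, in the units of the state.
- ctrl.get_state(): the state, without advancing time (a new reading comes with each control period).
- ctrl.get_image(name): name is "scene" or "top"; returns a dict with "color" (480x640x3 uint8, red, green, blue), "fx", "fy", "cx", "cy" (pixels), "camera_from_world" (4x4, takes a point from world to camera coordinates). Camera axes: x right, y down, z forward; pixel columns grow to the right and rows downward; lengths in m; the calibration is good to about 2 mm. A picture is of the moment at which its call begins. There is no depth.
- ctrl.finish_job(): hands the job in, once; it reports no verdict.
The state is a dict: "clock": time; "joint_pos": joint angles; "dq": joint speeds; "effort": joint torques, N m; "ee_pos": TCP position; "tool_rot": TCP orientation; "wrist_force": force on the tool from outside, world axes, zero at the start; "torque": the same for the moment, N m; "finger_gap": opening from 0.0 (shut) to 1.0 (fully open).
Only numpy, scipy, OpenCV 4.12 (cv2) and the standard library are available. Lean on these libraries where they do the work, as an engineer would, in place of code of your own. Each camera call takes 0.05 s, during which the arm holds its last target.

## Working session

There is one attempt and no reset: what is moved stays moved. The work goes in short steps, Python scripts to look and compute and a tool call to move; the robot and the scene stay as the last step left them, time stands still between calls to the robot, and variables do not carry over. Pictures are saved under pics/ and viewed, and the job is handed in when it is done.

Besides the shell and the picture viewer there is one more tool, called by a JSON object that holds its "fn" and its "kwargs". send_rows: Moves the arm, as the interface text tells. Its arguments: {"type":"object","properties":{"motion":{"type":"array","items":{"type":"array","items":{"type":"array","items":{"type":"number"}}}},"squeeze":{"type":"number"}},"required":["motion"]}

```bash
mkdir -p pics; ls; cat > h.py <<'E'
import numpy as np, cv2, json
from plant import ctrl
def grab(tag):
    out={}
    for n in("scene","top"):
        im=ctrl.get_image(n); out[n]=im
        cv2.imwrite(f"pics/{n}_{tag}.png",im["color"][:,:,::-1])
        np.savez(f"pics/{n}_{tag}.npz",**im)
    return out
def load(n,tag): return dict(np.load(f"pics/{n}_{tag}.npz"))
def ray(im,u,v):
    T=np.array(im["camera_from_world"]);R=T[:3,:3];t=T[:3,3]
    d=R.T@np.array([(u-im["cx"])/im["fx"],(v-im["cy"])/im["fy"],1.]); return -R.T@t,d
def onz(im,u,v,z):
    c,d=ray(im,u,v); return c+d*(z-c[2])/d[2]
def proj(im,p):
    T=np.array(im["camera_from_world"]);q=T[:3,:3]@np.array(p)+T[:3,3]
    return im["fx"]*q[0]/q[2]+im["cx"],im["fy"]*q[1]/q[2]+im["cy"]
def tri(a,ua,b,ub):
    c1,d1=ray(a,*ua);c2,d2=ray(b,*ub)
    A=np.stack([d1,-d2],1);s=np.linalg.lstsq(A,c2-c1,rcond=None)[0]
    p,q=c1+s[0]*d1,c2+s[1]*d2
    return (p+q)/2,np.linalg.norm(p-q)
E
python3 - <<'E'
from h import *
o=grab("0")
for n in o: print(n,o[n]["fx"],o[n]["cx"],np.round(ray(o[n],320,240),3))
print(ctrl.get_state(), ctrl.tip_reach)
E
```

```text
pics
scene 470.4368625769993 318.53580108159167 [[ 1.239  0.128  0.629]
 [-0.749 -0.188 -0.635]]
top 557.166391177673 318.510334852504 [[ 0.393 -0.044  1.136]
 [ 0.154 -0.023 -0.988]]
{'clock': 0.1, 'joint_pos': array([ 1.18410118e+00,  2.64656864e-01,  1.60520598e+00,  8.31091143e-06,
        1.27369429e+00, -3.69244660e-02]), 'dq': array([ 0.00074352, -0.00082684, -0.00317963, -0.00032048, -0.0002589 ,
       -0.00203235]), 'effort': array([ 1.24295264e-03, -5.03630269e+01, -3.58069217e+01,  7.31200841e-02,
        2.34656129e-02, -4.04003333e-05]), 'ee_pos': array([0.23109524, 0.63355907, 0.24554359]), 'tool_rot': array([-2.10379844e-04,  1.73996345e-01,  9.84745808e-01, -9.59456127e-04]), 'wrist_force': array([-0.42997269,  0.44320159, -0.19089257]), 'torque': array([-0.01433827,  0.03169435, -0.01838984]), 'finger_gap': 0.9981509665517552} 0.008
```

View pics/scene_0.png

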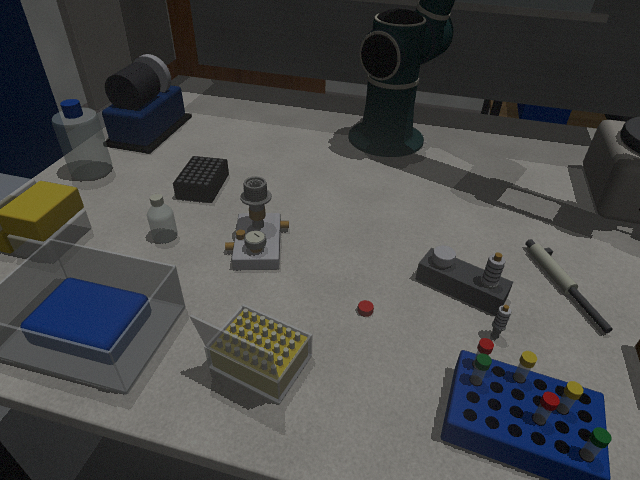

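View pics/top_0.png

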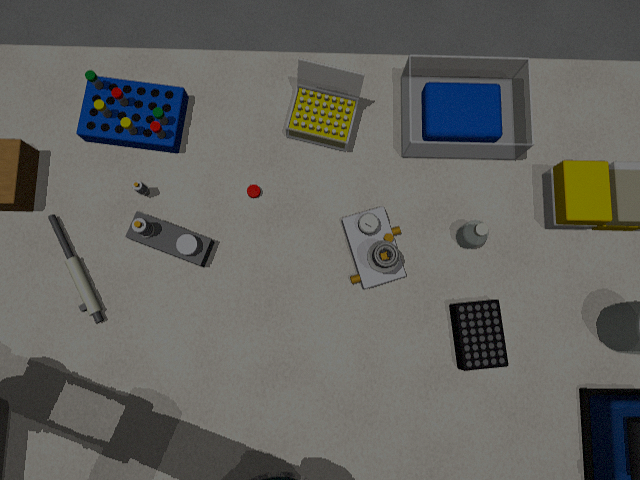

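The top view shows the coupler at about (385,256), the gauge at (368,224), the tall plug at (138,226), the blank at (188,244), the cap at (253,191) and the bottle at (472,234). A smaller decoy plug stands at (140,188). I'll zoom in next.

```bash
python3 - <<'E'
from h import *
def crop(n,x,y,w,h,s,out):
    a=cv2.imread(f"pics/{n}_0.png")[y:y+h,x:x+w]
    a=cv2.convertScaleAbs(a,alpha=1.6)
    return cv2.resize(a,(w*s,h*s),interpolation=cv2.INTER_CUBIC)
a=crop("top",330,195,100,100,4,0);b=crop("scene",215,165,90,100,4,0)
cv2.imwrite("pics/man.png",np.hstack([a,b]))
a=crop("top",115,170,110,100,4,0);b=crop("scene",410,240,110,100,4,0)
cv2.imwrite("pics/hol.png",np.vstack([a,b])[:, :] if 0 else np.hstack([a[:,:400],b[:,:400]]))
E
```

```text
(no output)
```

View pics/man.png

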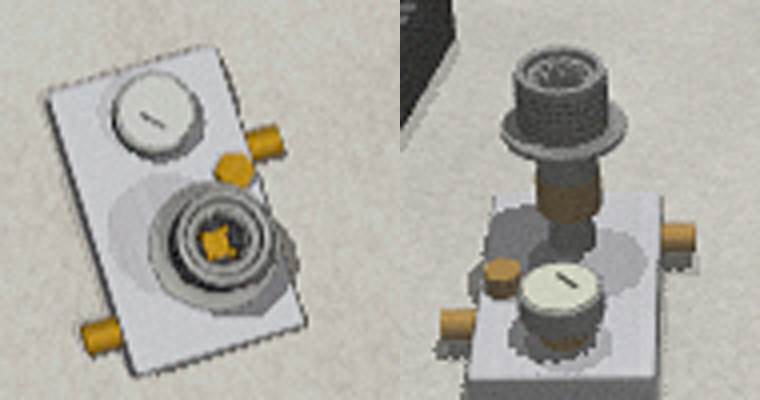

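View pics/hol.png

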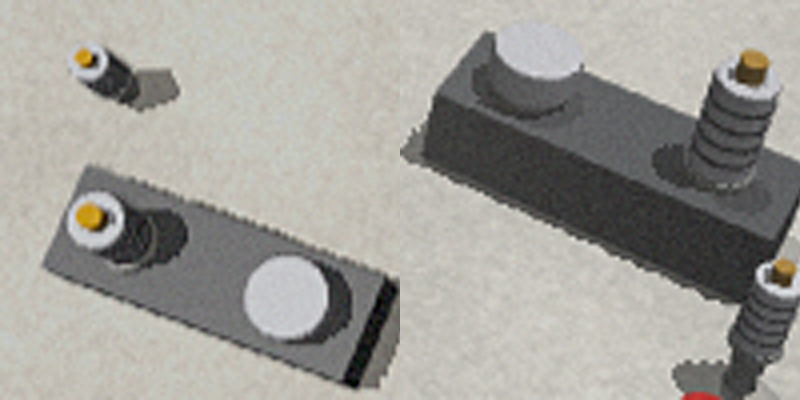

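```bash
python3 - <<'E'
from h import *
T=load("top","0");S=load("scene","0")
ct=lambda x,y:(330+x/4-.375,195+y/4-.375)
cs=lambda x,y:(215+x/4-.375,165+y/4-.375)
C=np.array([onz(T,*ct(*p),.03)[:2] for p in[(50,92),(215,45),(306,325),(135,376)]])
print("man corners",C.round(4).tolist(),"sides",[np.linalg.norm(C[i]-C[(i+1)%4]).round(4) for i in range(4)])
# rect fit: gauge end = edge 0-1
cen=C.mean(0); ax=((C[0]+C[1])-(C[2]+C[3]));ax/=np.linalg.norm(ax)
print("cen",cen,"xaxis",ax,np.degrees(np.arctan2(ax[1],ax[0])),"post_foot",cen-.03*ax,"gauge",cen+.045*ax)
p,e=tri(T,ct(218,239),S,cs(160,70));print("sleeve top",p.round(4),e)
for h in range(0,25,4):
    z=.03+h/1000+.082; print(h,onz(T,*ct(218,239),z).round(4),[np.round((np.array(proj(S,[*(cen-.03*ax),z]))-np.array([215,165]))*4,1)])
p,e=tri(T,ct(212,247),S,cs(164,125));print("flange",p.round(4),e)
p,e=tri(T,ct(155,114),S,cs(161,287));print("gauge",p.round(4),e)
print("nut",onz(T,*ct(235,170),.042).round(4))
ht=lambda x,y:(115+x/4-.375,170+y/4-.375)
hs=lambda x,y:(410+x/4-.375,240+y/4-.375)
H=np.array([onz(T,*ht(*p),.042)[:2] for p in[(88,165),(385,275),(345,385),(43,267)]])
print("hol",H.round(4).tolist(),[np.linalg.norm(H[i]-H[(i+1)%4]).round(4) for i in range(4)],H.mean(0))
a=(H[1]+H[2]-H[0]-H[3]);a/=np.linalg.norm(a);print("yaxis",a,"holes",H.mean(0)-.045*a,H.mean(0)+.045*a)
print("blank head",onz(T,*ht(287,297),.062))
p,e=tri(T,ht(90,216),S,hs(353,55));print("nipple top",p.round(4),e, onz(T,*ht(96,223),.042-.036+.092))
print("grip top z",.042+.056,"nipple",.108, onz(T,*ht(90,216),.108))
print("bottle",onz(T,480,230,.1),"cap",onz(T,253,191,.014))
E
```

```text
man corners [[0.612, -0.1144], [0.6382, -0.1982], [0.4963, -0.2433], [0.4695, -0.1579]] sides [np.float64(0.0878), np.float64(0.1488), np.float64(0.0895), np.float64(0.1491)]
cen [ 0.55399363 -0.17843251] xaxis [0.95476016 0.29737694] 17.300123854879853 post_foot [ 0.52535083 -0.18735382] gauge [ 0.59695784 -0.16505055]
sleeve top [ 0.5248 -0.1844  0.1353] 0.0005101366338690459
0 [ 0.5279 -0.1879  0.112 ] [array([154.9, 108.4])]
4 [ 0.5274 -0.1873  0.116 ] [array([154.4, 101.5])]
8 [ 0.5269 -0.1868  0.12  ] [array([153.8,  94.7])]
12 [ 0.5263 -0.1862  0.124 ] [array([153.3,  87.7])]
16 [ 0.5258 -0.1856  0.128 ] [array([152.7,  80.8])]
20 [ 0.5253 -0.1851  0.132 ] [array([152.2,  73.8])]
24 [ 0.5248 -0.1845  0.136 ] [array([151.6,  66.7])]
flange [ 0.5249 -0.1853  0.1034] 0.002085240158119519
gauge [ 0.5955 -0.1628  0.0607] 0.003020734701957884
nut [ 0.572  -0.2063  0.042 ]
hol [[0.6148, 0.2957], [0.5624, 0.146], [0.5074, 0.1629], [0.563, 0.3141]] [np.float64(0.1586), np.float64(0.0575), np.float64(0.1611), np.float64(0.0549)] [0.56190664 0.22965547]
yaxis [-0.33778895 -0.94122188] holes [0.57710715 0.27201045] [0.54670614 0.18730048]
blank head [0.54757319 0.18923886 0.062     ]
nipple top [0.5767 0.2726 0.111 ] 0.0018534583105513905 [0.57573389 0.272588   0.098     ]
grip top z 0.098 nipple 0.108 [0.57722475 0.27253708 0.108     ]
bottle [ 0.57969942 -0.37243933  0.1       ] cap [0.66729588 0.06913353 0.014     ]
```

```bash
cat >> h.py <<'E'
from scipy.spatial.transform import Rotation as Ro
def rot(s): q=s["tool_rot"]; return Ro.from_quat([q[1],q[2],q[3],q[0]])
def plan(p,jaw):
    s=ctrl.get_state(); R=rot(s)
    y=np.array([np.cos(np.radians(jaw)),np.sin(np.radians(jaw)),0]);z=np.array([0,0,-1.]);x=np.cross(y,z)
    Rt=Ro.from_matrix(np.stack([x,y,z],1))
    print("t",round(s["clock"],2),"pos",s["ee_pos"].round(4),"F",s["wrist_force"].round(2),"gap",round(s["finger_gap"],3),"q6",s["joint_pos"][5].round(3))
    print("shift mm",(R.inv().apply(np.array(p)-s["ee_pos"])*1000).round(1),"rot deg",np.degrees((R.inv()*Rt).as_rotvec()).round(2))
    print("axes\n",R.as_matrix().round(3))
E
python3 -c "
from h import *
plan([.525,-.186,.20],-19.75)"
```

```text
t 0.1 pos [0.2311 0.6336 0.2455] F [-0.43  0.44 -0.19] gap 0.998 q6 -0.037
shift mm [-557.  -669.1   46.8] rot deg [-9.000e-02  8.000e-02  8.971e+01]
axes
 [[-0.939  0.343 -0.001]
 [ 0.343  0.939 -0.002]
 [ 0.    -0.002 -1.   ]]
```

{"fn": "send_rows", "kwargs": {"motion": [[[-557,-669,20,0,0,89.7,-1],[-557,-669,20,0,0,89.7,-1],[-557,-669,20,0,0,89.7,-1],[-557,-669,20,0,0,89.7,-1],[-557,-669,20,0,0,89.7,-1],[-557,-669,20,0,0,89.7,-1],[-557,-669,20,0,0,89.7,-1],[-557,-669,20,0,0,89.7,-1],[-557,-669,20,0,0,89.7,-1],[-557,-669,20,0,0,89.7,-1],[-557,-669,20,0,0,89.7,-1],[-557,-669,20,0,0,89.7,-1],[-557,-669,20,0,0,89.7,-1],[-557,-669,20,0,0,89.7,-1],[-557,-669,20,0,0,89.7,-1],[-557,-669,20,0,0,89.7,-1],[-557,-669,20,0,0,89.7,-1],[-557,-669,20,0,0,89.7,-1],[-557,-669,20,0,0,89.7,-1],[-557,-669,20,0,0,89.7,-1]]]}}

```text
clock: 2.1
ee_pos: [0.5244, -0.1852, 0.2261]
tool_rot: [-0.001, 0.818, 0.575, -0.001]
wrist_force: [0.6, -0.2, 0.4]
finger_gap: 1.0
```

```bash
python3 -c "
from h import *
grab('1')
plan([.525,-.186,.20],-19.75)"
```

```text
t 2.2 pos [ 0.5245 -0.1842  0.2265] F [-0.52  0.73  0.33] gap 1.002 q6 -0.038
shift mm [-1.4  1.1 26.5] rot deg [-0.07  0.08  0.08]
axes
 [[ 0.337  0.942 -0.002]
 [ 0.942 -0.337 -0.001]
 [-0.001 -0.001 -1.   ]]
```

{"fn": "send_rows", "kwargs": {"motion": [[[-1.4,1,40,0,0,0,-1],[-1.4,1,80,0,0,0,-1],[-1.4,1,109,0,0,0,-1],[-1.4,1,109,0,0,0,-1],[-1.4,1,109,0,0,0,-1]]]}}

```text
clock: 2.7
ee_pos: [0.5245, -0.1846, 0.1178]
tool_rot: [-0.001, 0.817, 0.577, -0.001]
wrist_force: [1.2, -0.1, -0.4]
finger_gap: 1.004
```

```bash
python3 -c "
from h import *
grab('2')
plan([.525,-.186,.117],-19.75)
T=cv2.imread('pics/scene_2.png')[100:260,170:350]; cv2.imwrite('pics/c2.png',cv2.resize(cv2.convertScaleAbs(T,alpha=1.6),None,fx=4,fy=3.7))"
```

```text
t 2.8 pos [ 0.5264 -0.1859  0.12  ] F [ 1.26 -0.57  0.82] gap 0.998 q6 -0.04
shift mm [-0.6 -1.3  3. ] rot deg [0.15 0.08 0.14]
axes
 [[ 0.336  0.942  0.002]
 [ 0.942 -0.336 -0.002]
 [-0.001  0.003 -1.   ]]
```

View pics/c2.png

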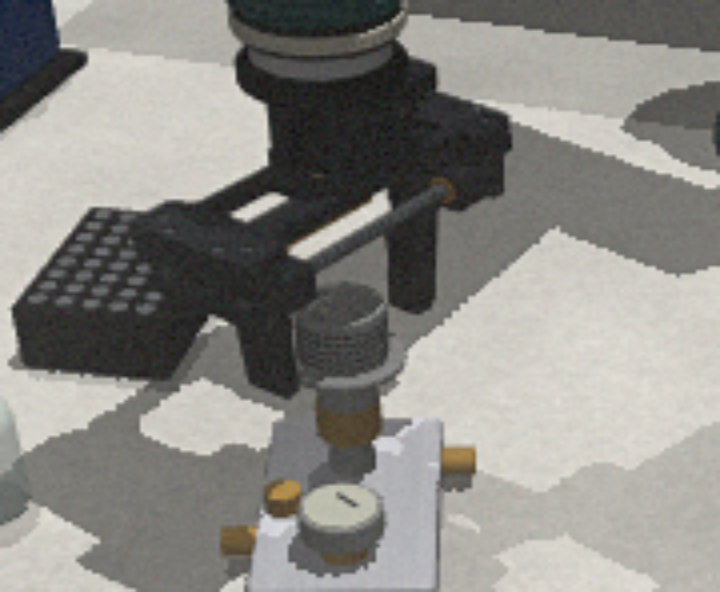

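The sleeve stands between the open fingers and the tips are near flange height. I'll close lightly to feel for the centre.

{"fn": "send_rows", "kwargs": {"motion": [[[0,0,2,0,0,0,1],[0,0,2,0,0,0,1],[0,0,2,0,0,0,1],[0,0,2,0,0,0,1],[0,0,2,0,0,0,1],[0,0,2,0,0,0,1]]], "squeeze": 6}}

```text
clock: 3.4
ee_pos: [0.5243, -0.1852, 0.1176]
tool_rot: [-0.001, 0.817, 0.576, -0.001]
wrist_force: [-5.5, 1.6, 7.4]
finger_gap: 0.485
```

```bash
cat >> h.py <<'E'
def avg(n=4):
    P=[];F=[];G=[]
    for i in range(n):
        ctrl.get_image("top"); s=ctrl.get_state();P.append(s["ee_pos"]);F.append(s["wrist_force"]);G.append(s["finger_gap"])
    R=rot(s)
    print("t",s["clock"],"P",np.mean(P,0).round(4),"sd",np.std(P,0).round(4),"F",np.mean(F,0).round(2),"Ftool",R.inv().apply(np.mean(F,0)).round(2),"gap mm",np.mean(G)*88)
E
python3 -c "
from h import *
avg(6)"
```

```text
t 3.7 P [ 0.5244 -0.1852  0.1177] sd [0. 0. 0.] F [-5.57  1.72  5.1 ] Ftool [-0.25 -5.84 -5.09] gap mm 42.87999366155587
```

{"fn": "send_rows", "kwargs": {"motion": [[[0,-1,0,0,0,0,1],[0,-2,0,0,0,0,1],[0,-2,0,0,0,0,1]]]}}

```text
clock: 4.0
ee_pos: [0.5241, -0.1851, 0.1178]
tool_rot: [0.001, 0.817, 0.576, -0.0]
wrist_force: [5.0, -0.9, -3.9]
finger_gap: 0.486
```

```bash
python3 -c "
from h import *
avg(3)"
```

```text
t 4.15 P [ 0.5241 -0.1851  0.1179] sd [0. 0. 0.] F [ 5.63 -1.64 -3.77] Ftool [0.35 5.85 3.78] gap mm 42.835233857855876
```

{"fn": "send_rows", "kwargs": {"motion": [[[0,1,0,0,0,0,1],[0,1,0,0,0,0,1],[0,1,3,0,0,0,1],[0,1,6,0,0,0,1],[0,1,9,0,0,0,1],[0,1,11,0,0,0,1],[0,1,11,0,0,0,1]]], "squeeze": 40}}

```text
clock: 4.85
ee_pos: [0.5243, -0.1852, 0.1077]
tool_rot: [0.0, 0.817, 0.576, -0.001]
wrist_force: [-4.8, 1.6, 9.8]
finger_gap: 0.478
```

```bash
python3 -c "
from h import *
avg(3)"
```

```text
t 5.0 P [ 0.5243 -0.1852  0.1078] sd [0. 0. 0.] F [-5.39  2.41  9.18] Ftool [ 0.45 -5.89 -9.18] gap mm 42.1866389779036
```

{"fn": "send_rows", "kwargs": {"motion": [[[0,-0.8,2,0,0,0,1],[0,-0.8,4,0,0,0,1],[0,-0.8,5,0,0,0,1],[0,-0.8,5,0,0,0,1]]]}}

```text
clock: 5.4
ee_pos: [0.5243, -0.1852, 0.1048]
tool_rot: [0.001, 0.817, 0.577, -0.0]
wrist_force: [-3.2, 0.7, 11.2]
finger_gap: 0.479
```

```bash
python3 -c "
from h import *
avg(3)"
```

```text
t 5.55 P [ 0.5243 -0.1852  0.1048] sd [0. 0. 0.] F [-3.19  1.21 10.51] Ftool [  0.06  -3.4  -10.51] gap mm 42.44753871634797
```

{"fn": "send_rows", "kwargs": {"motion": [[[0,-0.5,3,0,0,0,1],[0,-0.5,5,0,0,0,1],[0,-0.5,5,0,0,0,1]]]}}

```text
clock: 5.85
ee_pos: [0.5244, -0.1852, 0.1037]
tool_rot: [0.001, 0.817, 0.577, -0.0]
wrist_force: [-9.3, 2.4, 22.9]
finger_gap: 0.482
```

```bash
python3 -c "
from h import *
avg(3)"
```

```text
t 6.0 P [ 0.5243 -0.1852  0.1037] sd [0. 0. 0.] F [-8.24  3.84 23.58] Ftool [  0.81  -9.01 -23.6 ] gap mm 42.19881212077884
```

{"fn": "send_rows", "kwargs": {"motion": [[[0,0,-1,0,0,0,1],[0,0,-1,0,0,0,-1],[0,0,-1,0,0,0,-1],[0,0,-1,0,0,0,-1],[0,0,-1,0,0,0,-1],[0,0,-1,0,0,0,-1],[0,0,-1,0,0,0,-1]]]}}

```text
clock: 6.7
ee_pos: [0.5242, -0.1852, 0.1043]
tool_rot: [0.001, 0.817, 0.577, -0.0]
wrist_force: [-0.4, -0.0, -0.4]
finger_gap: 0.991
```

```bash
python3 -c "
from h import *
avg(3)
plan([.5242,-.1852,.18],-19.75)"
```

```text
t 6.85 P [ 0.5243 -0.1852  0.1045] sd [0. 0. 0.] F [0.17 0.08 0.1 ] Ftool [ 0.13  0.13 -0.1 ] gap mm 88.04149737441608
t 6.85 pos [ 0.5243 -0.1852  0.1046] F [-0.38 -0.23 -0.76] gap 1.001 q6 -0.041
shift mm [ -0.2   0.  -75.4] rot deg [0.11 0.09 0.17]
axes
 [[ 0.335  0.942  0.001]
 [ 0.942 -0.335 -0.002]
 [-0.002  0.002 -1.   ]]
```

{"fn": "send_rows", "kwargs": {"motion": [[[0,0,-4,0,0,90,-1],[0,0,-4,0,0,90,-1],[0,0,-4,0,0,90,-1],[0,0,-4,0,0,90,-1],[0,0,-4,0,0,90,-1],[0,0,-4,0,0,90,-1],[0,0,-4,0,0,90,-1],[0,0,-4,0,0,90,-1],[0,0,-4,0,0,90,-1],[0,0,-4,0,0,90,-1],[0,0,-4,0,0,90,-1],[0,0,-4,0,0,90,-1],[0,0,-4,0,0,90,1],[0,0,-4,0,0,90,1],[0,0,-4,0,0,90,1],[0,0,-4,0,0,90,1],[0,0,-4,0,0,90,1],[0,0,-4,0,0,90,1]]], "squeeze": 6}}

```text
clock: 8.65
ee_pos: [0.5241, -0.1859, 0.1086]
tool_rot: [0.002, 0.986, -0.17, 0.001]
wrist_force: [-0.1, -0.8, 0.5]
finger_gap: 0.504
```

```bash
python3 -c "
from h import *
avg(3)
plan([.5242,-.1852,.18],-109.75)"
```

```text
t 8.8 P [ 0.5241 -0.1859  0.1086] sd [0. 0. 0.] F [-1.49 -4.02  0.29] Ftool [-0.06  4.29 -0.28] gap mm 44.159520233902455
t 8.8 pos [ 0.5241 -0.1859  0.1086] F [-2.   -5.13  0.38] gap 0.503 q6 1.53
shift mm [  0.   -0.5 -71.4] rot deg [ 0.16 -0.11  0.18]
axes
 [[ 0.942 -0.335  0.001]
 [-0.335 -0.942 -0.003]
 [ 0.002  0.003 -1.   ]]
```

{"fn": "send_rows", "kwargs": {"motion": [[[0,0,0,0,0,0,1],[0,0,0,0,0,0,1],[0,0,0,0,0,0,1]]]}}

```text
clock: 9.1
ee_pos: [0.5241, -0.1859, 0.1086]
tool_rot: [0.002, 0.985, -0.17, 0.001]
wrist_force: [-0.3, -2.3, 0.9]
finger_gap: 0.508
```

```bash
python3 -c "
from h import *
avg(3)"
```

```text
t 9.25 P [ 0.5241 -0.1859  0.1086] sd [0. 0. 0.] F [-1.19 -2.74  0.28] Ftool [-0.21  2.98 -0.27] gap mm 44.41784715506846
```

{"fn": "send_rows", "kwargs": {"motion": [[[0,0,0,0,0,0,-1],[0,0,0,0,0,0,-1],[0,0,0,0,0,0,-1],[0,0,0,0,0,0,-1],[0,0,0,0,0,0,-1],[0,0,-40,0,0,0,-1],[0,0,-80,0,0,0,-1],[0,0,-110,0,0,0,-1],[-104,-450,-100,0,0,-90,-1],[-104,-450,-100,0,0,-90,-1],[-104,-450,-100,0,0,-90,-1],[-104,-450,-100,0,0,-90,-1],[-104,-450,-100,0,0,-90,-1],[-104,-450,-100,0,0,-90,-1],[-104,-450,-100,0,0,-90,-1],[-104,-450,-100,0,0,-90,-1],[-104,-450,-100,0,0,-90,-1],[-104,-450,-100,0,0,-90,-1],[-104,-450,-100,0,0,-90,-1],[-104,-450,-100,0,0,-90,-1]]]}}

```text
clock: 11.25
ee_pos: [0.5764, 0.2742, 0.2067]
tool_rot: [0.002, 0.816, 0.577, -0.001]
wrist_force: [-0.1, -0.3, 0.1]
finger_gap: 0.998
```

```bash
python3 -c "
from h import *
grab('3');avg(2)
plan([.577,.2723,.18],-19.75)
T=cv2.imread('pics/scene_3.png'); a=T[165:265,215:305];b=cv2.imread('pics/top_3.png')[195:295,330:430]
cv2.imwrite('pics/c3.png',cv2.convertScaleAbs(np.hstack([cv2.resize(b,(400,400)),cv2.resize(a,(360,400))]),alpha=1.6))"
```

```text
t 11.45 P [0.5766 0.2728 0.207 ] sd [0.     0.0001 0.    ] F [-0.6  -0.08  0.52] Ftool [-0.28 -0.54 -0.52] gap mm 87.93792758504821
t 11.45 pos [0.5767 0.2728 0.2071] F [-0.8   0.14  0.61] gap 0.999 q6 0.749
shift mm [-0.2  0.4 27.1] rot deg [0.11 0.17 0.07]
axes
 [[ 0.337  0.942  0.001]
 [ 0.942 -0.337 -0.003]
 [-0.003  0.002 -1.   ]]
```

View pics/c3.png

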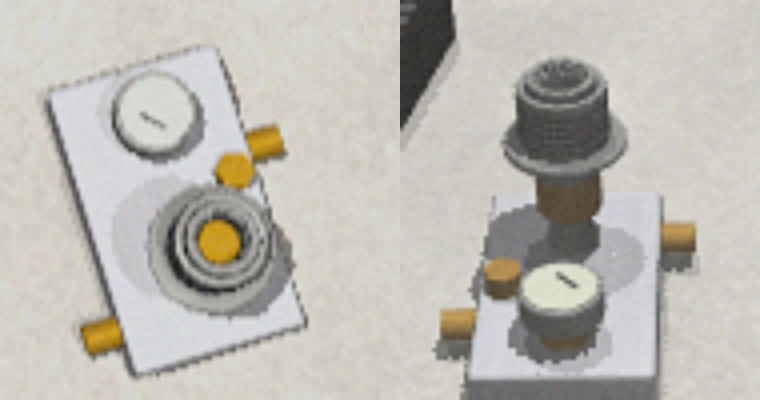

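View pics/scene_3.png

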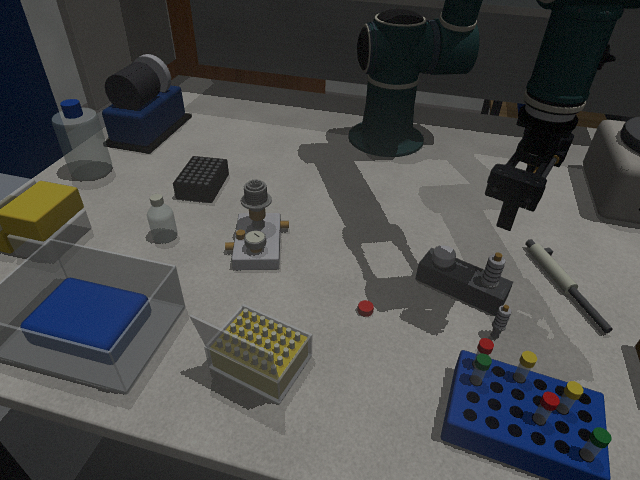

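The sleeve stays down and the brass valve has risen in the bore. Before descending, I'll check the clearance to the decoy plug.

```bash
python3 -c "
from h import *
T=load('top','0');S=load('scene','0')
print(tri(T,(115+85/4,170+58/4),S,(410+383/4,240+267/4)))
print(tri(T,(115+135/4,170+100/4),S,(410+330/4,240+390/4)))
plan([.5763,.2719,.061],-19.75)"
```

```text
(array([0.66101351, 0.2921022 , 0.07279508]), np.float64(0.003058492735194857))
(array([ 0.6591274 ,  0.2905335 , -0.00693705]), np.float64(0.004653944068092468))
t 11.45 pos [0.5767 0.2728 0.2071] F [-0.8   0.14  0.61] gap 0.999 q6 0.749
shift mm [ -0.5  -0.3 146.1] rot deg [0.11 0.17 0.07]
axes
 [[ 0.337  0.942  0.001]
 [ 0.942 -0.337 -0.003]
 [-0.003  0.002 -1.   ]]
```

{"fn": "send_rows", "kwargs": {"motion": [[[-0.5,-0.3,40,0,0,0,-1],[-0.5,-0.3,80,0,0,0,-1],[-0.5,-0.3,115,0,0,0,-1],[-0.5,-0.3,135,0,0,0,-1],[-0.5,-0.3,146,0,0,0,-1],[-0.5,-0.3,146,0,0,0,-1]]]}}

```text
clock: 12.05
ee_pos: [0.5753, 0.2709, 0.0595]
tool_rot: [0.001, 0.818, 0.575, -0.002]
wrist_force: [0.1, 0.8, 0.2]
finger_gap: 0.999
```

```bash
python3 -c "
from h import *
grab('4');avg(2)
plan([.5763,.2719,.061],-19.75)
a=cv2.imread('pics/scene_4.png')[220:340,400:540];b=cv2.imread('pics/top_4.png')[170:290,90:230]
cv2.imwrite('pics/c4.png',cv2.convertScaleAbs(np.hstack([cv2.resize(b,(400,343)),cv2.resize(a,(400,343))]),alpha=1.8))"
```

```text
t 12.25 P [0.5778 0.2723 0.063 ] sd [0.0001 0.0001 0.0002] F [ 0.17 -0.13  0.3 ] Ftool [-0.07  0.21 -0.3 ] gap mm 88.29418611210504
t 12.25 pos [0.5779 0.2724 0.0632] F [ 0.56 -0.43 -0.08] gap 1.003 q6 0.75
shift mm [-1.  -1.4  2.2] rot deg [0.26 0.03 0.05]
axes
 [[ 0.337  0.941  0.004]
 [ 0.941 -0.337 -0.002]
 [-0.001  0.004 -1.   ]]
```

View pics/c4.png

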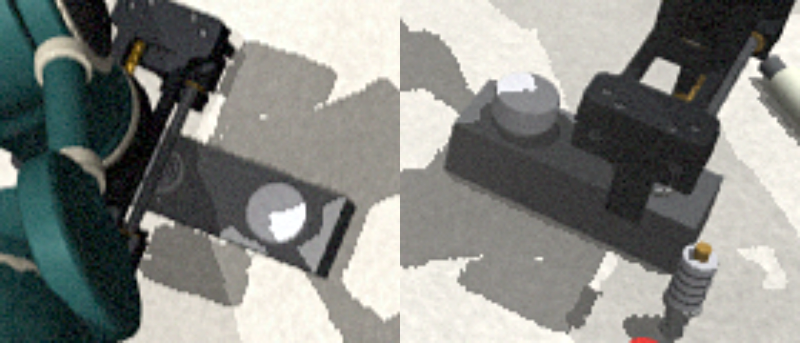

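{"fn": "send_rows", "kwargs": {"motion": [[[-1,-1,2,0,0,0,-1],[-1,-1,2,0,0,0,1],[-1,-1,2,0,0,0,1],[-1,-1,2,0,0,0,1],[-1,-1,2,0,0,0,1],[-1,-1,2,0,0,0,1],[-1,-1,2,0,0,0,1],[-1,-1,2,0,0,0,1],[-1,-1,2,0,0,0,1]]], "squeeze": 20}}

```text
clock: 13.15
ee_pos: [0.5764, 0.2718, 0.061]
tool_rot: [0.002, 0.818, 0.576, 0.001]
wrist_force: [-0.7, -0.5, 0.3]
finger_gap: 0.313
```

```bash
python3 -c "
from h import *
avg(3)
plan([.5763,.2719,.061],-19.75)"
```

```text
t 13.3 P [0.5765 0.2718 0.0611] sd [0. 0. 0.] F [-0.45 -0.13  0.09] Ftool [-0.27 -0.38 -0.09] gap mm 27.43674176234537
t 13.3 pos [0.5765 0.2718 0.0611] F [-0.03 -0.31 -0.22] gap 0.314 q6 0.75
shift mm [ 0.1 -0.2  0.1] rot deg [0.24 0.04 0.05]
axes
 [[ 0.337  0.941  0.004]
 [ 0.941 -0.337 -0.002]
 [-0.001  0.004 -1.   ]]
```

{"fn": "send_rows", "kwargs": {"motion": [[[0,0,-10,0,0,0,1],[0,0,-25,0,0,0,1],[0,0,-40,0,0,0,1],[0,0,-60,0,0,0,1],[0,0,-90,0,0,0,1],[0,0,-130,0,0,0,1],[0,0,-165,0,0,0,1],[0,0,-179,0,0,0,1],[0,0,-179,0,0,0,1]]]}}

```text
clock: 14.2
ee_pos: [0.5776, 0.2729, 0.2445]
tool_rot: [0.003, 0.818, 0.576, 0.005]
wrist_force: [0.7, -0.3, -1.0]
finger_gap: 0.311
```

```bash
python3 -c "
from h import *
avg(2)
plan([.5240,-.1859,.235],-19.75)"
```

```text
t 14.3 P [0.5758 0.2721 0.2404] sd [0.0005 0.0002 0.0011] F [ 0.38  0.13 -1.77] Ftool [0.25 0.31 1.78] gap mm 27.695386851988065
t 14.3 pos [0.5753 0.2719 0.2393] F [ 0.31  0.54 -1.59] gap 0.315 q6 0.749
shift mm [-448.3  106.1    5.3] rot deg [0.2  0.08 0.05]
axes
 [[ 0.337  0.941  0.003]
 [ 0.941 -0.337 -0.002]
 [-0.001  0.003 -1.   ]]
```

Wrist weight is about 1.6 N, so the plug is held. I'll move over the coupler now.

{"fn": "send_rows", "kwargs": {"motion": [[[-30,7,5,0,0,0,1],[-70,16,5,0,0,0,1],[-115,27,5,0,0,0,1],[-160,38,5,0,0,0,1],[-205,48,5,0,0,0,1],[-250,59,5,0,0,0,1],[-295,70,5,0,0,0,1],[-340,80,5,0,0,0,1],[-380,90,5,0,0,0,1],[-415,98,5,0,0,0,1],[-438,104,5,0,0,0,1],[-448.3,106.1,5,0,0,0,1],[-448.3,106.1,5,0,0,0,1],[-448.3,106.1,5,0,0,0,1],[-448.3,106.1,5,0,0,0,1]]]}}

```text
clock: 15.8
ee_pos: [0.5239, -0.1846, 0.2346]
tool_rot: [0.001, 0.817, 0.576, 0.0]
wrist_force: [0.5, -0.2, -0.8]
finger_gap: 0.309
```

```bash
python3 -c "
from h import *
grab('5');avg(3)
plan([.5240,-.1859,.20],-19.75)
a=cv2.imread('pics/scene_5.png')[80:240,190:330];b=cv2.imread('pics/top_5.png')[170:310,310:450]
cv2.imwrite('pics/c5.png',cv2.convertScaleAbs(np.hstack([cv2.resize(b,(400,457)),cv2.resize(a,(400,457))]),alpha=1.8))"
```

```text
t 16.05 P [ 0.5242 -0.185   0.2354] sd [0.     0.0001 0.0001] F [ 0.16  0.36 -0.79] Ftool [0.4  0.02 0.79] gap mm 27.458864092417077
t 16.05 pos [ 0.5242 -0.1852  0.2354] F [ 0.04  0.7  -0.73] gap 0.316 q6 -0.041
shift mm [-0.7 -0.1 35.4] rot deg [0.22 0.07 0.11]
axes
 [[ 0.336  0.942  0.003]
 [ 0.942 -0.336 -0.002]
 [-0.001  0.004 -1.   ]]
```

View pics/c5.png

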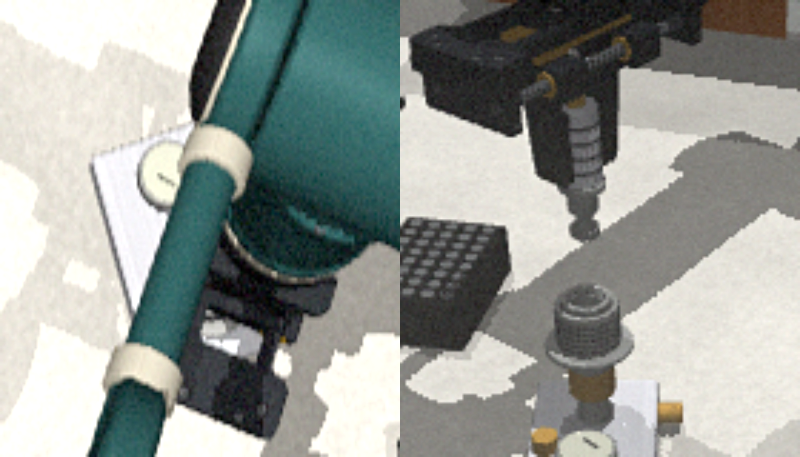

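{"fn": "send_rows", "kwargs": {"motion": [[[-0.7,0,15,0.2,0,0,1],[-0.7,0,30,0.2,0,0,1],[-0.7,0,43,0.2,0,0,1],[-0.7,0,46,0.2,0,0,1],[-0.7,0,46,0.2,0,0,1],[-0.7,0,46,0.2,0,0,1]]], "squeeze": 45}}

```text
clock: 16.65
ee_pos: [0.5243, -0.1861, 0.1895]
tool_rot: [0.001, 0.817, 0.576, -0.0]
wrist_force: [0.3, -0.0, -1.1]
finger_gap: 0.306
```

```bash
python3 -c "
from h import *
avg(3)
plan([.5240,-.1859,.18],-19.75)"
```

```text
t 16.8 P [ 0.5246 -0.1862  0.1901] sd [0.0001 0.     0.0001] F [ 0.04  0.07 -1.06] Ftool [0.08 0.01 1.06] gap mm 27.007546563947596
t 16.8 pos [ 0.5247 -0.1862  0.1903] F [ 0.56 -0.38 -1.41] gap 0.309 q6 -0.042
shift mm [ 0.1 -0.8 10.2] rot deg [0.1  0.08 0.11]
axes
 [[ 0.336  0.942  0.001]
 [ 0.942 -0.336 -0.002]
 [-0.001  0.002 -1.   ]]
```

{"fn": "send_rows", "kwargs": {"motion": [[[0,-0.7,2,0,0,0,1],[0,-0.7,4,0,0,0,1],[0,-0.7,6,0,0,0,1],[0,-0.7,8,0,0,0,1],[0,-0.7,10,0,0,0,1],[0,-0.7,10,0,0,0,1]]]}}

```text
clock: 17.4
ee_pos: [0.5237, -0.1859, 0.1797]
tool_rot: [0.001, 0.817, 0.576, -0.0]
wrist_force: [-0.4, -1.1, -0.6]
finger_gap: 0.31
```

```bash
python3 -c "
from h import *
avg(3)
plan([.5240,-.1859,.17],-19.75)"
```

```text
t 17.55 P [ 0.524  -0.186   0.1801] sd [0.0001 0.     0.0001] F [-0.17 -0.23 -1.02] Ftool [-0.27 -0.09  1.02] gap mm 27.12628445876819
t 17.55 pos [ 0.5241 -0.186   0.1802] F [-0.07 -0.32 -0.46] gap 0.308 q6 -0.042
shift mm [ 0.1 -0.1 10.2] rot deg [0.1  0.08 0.11]
axes
 [[ 0.336  0.942  0.001]
 [ 0.942 -0.336 -0.002]
 [-0.001  0.002 -1.   ]]
```

No contact yet, with the tip in the funnel. I'll continue.

{"fn": "send_rows", "kwargs": {"motion": [[[0,0,2,0,0,0,1],[0,0,4,0,0,0,1],[0,0,6,0,0,0,1],[0,0,8,0,0,0,1],[0,0,10,0,0,0,1],[0,0,10,0,0,0,1]]]}}

```text
clock: 18.15
ee_pos: [0.5238, -0.1863, 0.1698]
tool_rot: [0.001, 0.817, 0.576, -0.0]
wrist_force: [-0.2, -2.9, -2.9]
finger_gap: 0.304
```

```bash
python3 -c "
from h import *
avg(3)
plan([.5240,-.1859,.16],-19.75)"
```

```text
t 18.3 P [ 0.5238 -0.1863  0.1699] sd [0. 0. 0.] F [-0.87 -3.08 -2.  ] Ftool [-3.19  0.21  2.01] gap mm 27.05988911239228
t 18.3 pos [ 0.5238 -0.1862  0.1699] F [-0.67 -3.65 -2.48] gap 0.309 q6 -0.042
shift mm [0.4 0.  9.9] rot deg [0.08 0.1  0.11]
axes
 [[ 0.336  0.942  0.001]
 [ 0.942 -0.336 -0.002]
 [-0.002  0.001 -1.   ]]
```

{"fn": "send_rows", "kwargs": {"motion": [[[-0.5,0,0,0,0,0,1],[-0.5,0,2,0,0,0,1],[-0.5,0,4,0,0,0,1],[-0.5,0,6,0,0,0,1],[-0.5,0,6,0,0,0,1]]]}}

```text
clock: 18.8
ee_pos: [0.5242, -0.1866, 0.1662]
tool_rot: [0.001, 0.817, 0.576, 0.0]
wrist_force: [-3.5, -0.5, 10.6]
finger_gap: 0.303
```

```bash
python3 -c "
from h import *
avg(3)
plan([.5240,-.1859,.16],-19.75)"
```

```text
t 18.95 P [ 0.5242 -0.1866  0.1662] sd [0. 0. 0.] F [-4.34  0.5   9.44] Ftool [-1.   -4.24 -9.45] gap mm 27.194498993332726
t 18.95 pos [ 0.5242 -0.1866  0.1662] F [-4.53  0.62  9.88] gap 0.307 q6 -0.043
shift mm [ 0.6 -0.4  6.2] rot deg [0.14 0.08 0.11]
axes
 [[ 0.336  0.942  0.002]
 [ 0.942 -0.336 -0.002]
 [-0.001  0.002 -1.   ]]
```

{"fn": "send_rows", "kwargs": {"motion": [[[0,-0.5,3,0,0,0,1],[0,-0.5,5,0,0,0,1],[0,-0.5,6,0,0,0,1],[0,-0.5,6,0,0,0,1]]]}}

```text
clock: 19.35
ee_pos: [0.5241, -0.1866, 0.1627]
tool_rot: [0.002, 0.817, 0.576, 0.0]
wrist_force: [-5.3, -0.8, 10.9]
finger_gap: 0.305
```

```bash
python3 -c "
from h import *
avg(3)"
```

```text
t 19.5 P [ 0.5241 -0.1866  0.1627] sd [0. 0. 0.] F [-5.25 -0.1  10.53] Ftool [ -1.87  -4.88 -10.55] gap mm 27.070331352362217
```

{"fn": "send_rows", "kwargs": {"motion": [[[0,-0.8,3,0,0,0,1],[0,-0.8,5,0,0,0,1],[0,-0.8,6,0,0,0,1],[0,-0.8,6,0,0,0,1]]]}}

```text
clock: 19.9
ee_pos: [0.5238, -0.1874, 0.1594]
tool_rot: [0.003, 0.817, 0.576, 0.0]
wrist_force: [-5.6, -2.7, 11.3]
finger_gap: 0.31
```

```bash
python3 -c "
from h import *
avg(3)"
```

```text
t 20.05 P [ 0.5238 -0.1874  0.1594] sd [0. 0. 0.] F [-5.97 -2.62 10.91] Ftool [ -4.5   -4.69 -10.93] gap mm 26.92027538688852
```

```bash
python3 -c "
from h import *
grab('6');s=ctrl.get_state();print(s['torque'],s['wrist_force'])
plan([.5240,-.1859,.15],-19.75)
a=cv2.imread('pics/scene_6.png')[100:220,200:320]
cv2.imwrite('pics/c6.png',cv2.convertScaleAbs(cv2.resize(a,(600,600),interpolation=cv2.INTER_CUBIC),alpha=1.8))"
```

```text
[-0.58775793  1.20120227 -0.01416956] [-5.26591319 -2.21411307 10.20692904]
t 20.15 pos [ 0.5237 -0.1874  0.1594] F [-5.27 -2.21 10.21] gap 0.311 q6 -0.043
shift mm [ 1.5 -0.3  9.4] rot deg [0.31 0.18 0.14]
axes
 [[ 0.336  0.942  0.004]
 [ 0.942 -0.336 -0.005]
 [-0.003  0.005 -1.   ]]
```

View pics/c6.png

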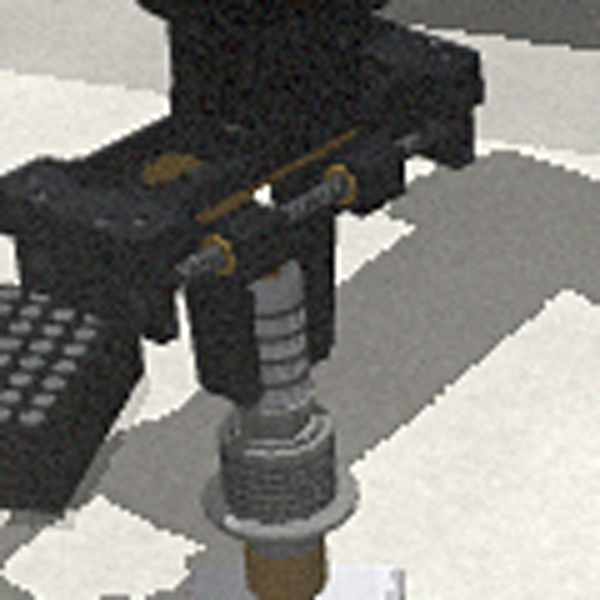

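{"fn": "send_rows", "kwargs": {"motion": [[[0.7,-0.5,2,0.3,0.2,0,1],[0.7,-0.5,4,0.3,0.2,0,1],[0.7,-0.5,5,0.3,0.2,0,1],[0.7,-0.5,6,0.3,0.2,0,1],[0.7,-0.5,6,0.3,0.2,0,1]]]}}

```text
clock: 20.65
ee_pos: [0.524, -0.1875, 0.1563]
tool_rot: [0.001, 0.817, 0.577, 0.0]
wrist_force: [-7.0, -2.9, 12.7]
finger_gap: 0.308
```

```bash
python3 -c "
from h import *
avg(3)
plan([.5240,-.1859,.15],-19.75)"
```

```text
t 20.8 P [ 0.5239 -0.1875  0.1563] sd [0. 0. 0.] F [-6.49 -2.1  12.43] Ftool [ -4.17  -5.39 -12.43] gap mm 26.942024481770453
t 20.8 pos [ 0.5239 -0.1875  0.1563] F [-6.86 -2.37 12.63] gap 0.306 q6 -0.045
shift mm [ 1.6 -0.5  6.3] rot deg [0.11 0.07 0.17]
axes
 [[ 0.335  0.942  0.001]
 [ 0.942 -0.335 -0.002]
 [-0.001  0.002 -1.   ]]
```

{"fn": "send_rows", "kwargs": {"motion": [[[0.3,-0.5,3,0,0,0,1],[0.3,-0.5,5,0,0,0,1],[0.3,-0.5,6,0,0,0,1],[0.3,-0.5,6,0,0,0,1]]]}}

```text
clock: 21.2
ee_pos: [0.5241, -0.1874, 0.1523]
tool_rot: [0.002, 0.817, 0.577, 0.0]
wrist_force: [-4.0, -0.8, 6.5]
finger_gap: 0.307
```

```bash
python3 -c "
from h import *
avg(3)
plan([.5240,-.1859,.15],-19.75)"
```

```text
t 21.35 P [ 0.5241 -0.1874  0.1521] sd [0. 0. 0.] F [-2.76 -1.68  7.45] Ftool [-2.52 -2.01 -7.45] gap mm 26.90866571595557
t 21.35 pos [ 0.5241 -0.1874  0.1521] F [-3.32 -2.2   6.89] gap 0.309 q6 -0.045
shift mm [ 1.4 -0.6  2.1] rot deg [0.19 0.08 0.17]
axes
 [[ 0.335  0.942  0.003]
 [ 0.942 -0.335 -0.003]
 [-0.001  0.003 -1.   ]]
```

Force dropped, so this is either the click or the half-way jolt. I'll look.

```bash
python3 -c "
from h import *
grab('7')
a=cv2.imread('pics/scene_7.png')[100:220,200:320]
cv2.imwrite('pics/c7.png',cv2.convertScaleAbs(cv2.resize(a,(600,600),interpolation=cv2.INTER_CUBIC),alpha=1.8))"
```

```text
(no output)
```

View pics/c7.png

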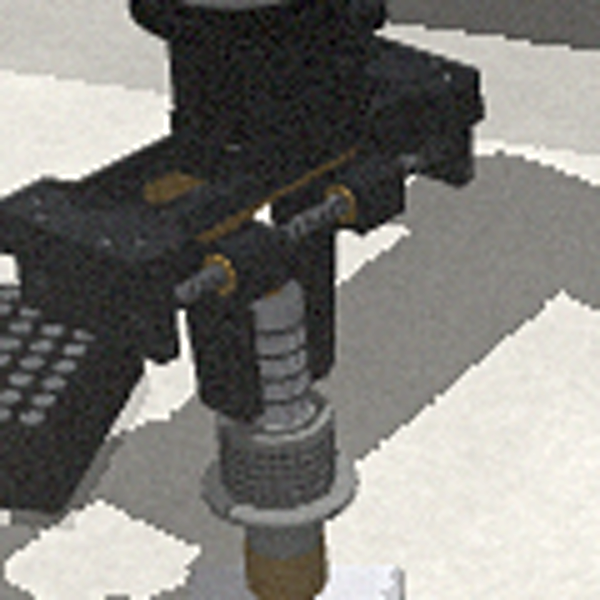

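```bash
python3 -c "
from h import *
L=[]
for n in '0367':
    a=cv2.imread(f'pics/scene_{n}.png')[165:225,230:285]
    L.append(cv2.convertScaleAbs(cv2.resize(a,(196,600),interpolation=cv2.INTER_CUBIC)[:, :],alpha=1.6))
o=np.hstack(L)
for y in range(0,600,50): cv2.line(o,(0,y),(800,y),(0,0,255),1)
cv2.imwrite('pics/c8.png',o)"
```

```text
(no output)
```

View pics/c8.png

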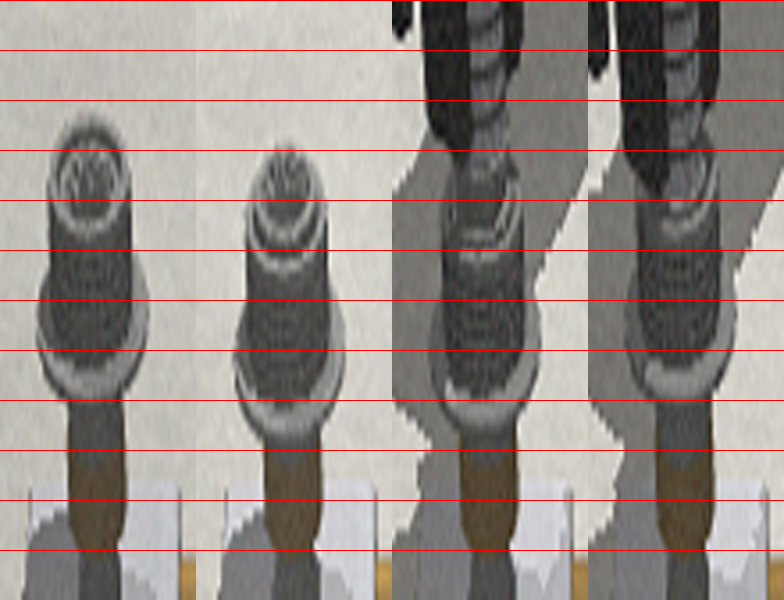

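Flange bottom row: 400 at the start, about 430 while caught, 400 now. The sleeve is fully up and the plug is locked. I'll give it a slight tug to check, then release.

{"fn": "send_rows", "kwargs": {"motion": [[[0,0,-1,0,0,0,1],[0,0,-2,0,0,0,1],[0,0,-2,0,0,0,1]]]}}

```text
clock: 21.75
ee_pos: [0.5239, -0.1873, 0.1531]
tool_rot: [0.002, 0.817, 0.577, 0.0]
wrist_force: [0.9, -3.7, -7.7]
finger_gap: 0.308
```

```bash
python3 -c "
from h import *
avg(2)"
```

```text
t 21.85 P [ 0.5239 -0.1873  0.1531] sd [0. 0. 0.] F [ 2.33 -3.7  -8.34] Ftool [-2.69  3.42  8.36] gap mm 26.956536344218122
```

The plug resists the upward pull, so it is locked. Releasing now.

{"fn": "send_rows", "kwargs": {"motion": [[[0,0,0.5,0,0,0,1],[0,0,0.5,0,0,0,1],[0,0,0.5,0,0,0,-1],[0,0,0.5,0,0,0,-1],[0,0,0.5,0,0,0,-1],[0,0,0.5,0,0,0,-1],[0,0,0.5,0,0,0,-1],[0,0,0.5,0,0,0,-1],[0,0,-20,0,0,0,-1],[0,0,-50,0,0,0,-1],[0,0,-90,0,0,0,-1],[0,0,-120,0,0,0,-1],[120,0,-120,0,0,0,-1],[220,0,-120,0,0,0,-1],[220,0,-120,0,0,0,-1],[220,0,-120,0,0,0,-1],[220,0,-120,0,0,0,-1],[220,0,-120,0,0,0,-1]]]}}

```text
clock: 23.65
ee_pos: [0.598, 0.0232, 0.2725]
tool_rot: [0.001, 0.816, 0.578, 0.0]
wrist_force: [0.3, 0.7, 0.6]
finger_gap: 1.006
```

```bash
python3 -c "
from h import *
avg(1);grab('9')
L=[]
for n in '09':
    a=cv2.imread(f'pics/scene_{n}.png')[120:225,215:300]
    L.append(cv2.convertScaleAbs(cv2.resize(a,(400,500),interpolation=cv2.INTER_CUBIC),alpha=1.6))
cv2.imwrite('pics/c9.png',np.hstack(L))"
```

```text
t 23.7 P [0.5975 0.0214 0.2725] sd [0. 0. 0.] F [ 0.87  0.2  -1.22] Ftool [0.48 0.75 1.22] gap mm 88.09590671736811
```

View pics/c9.png

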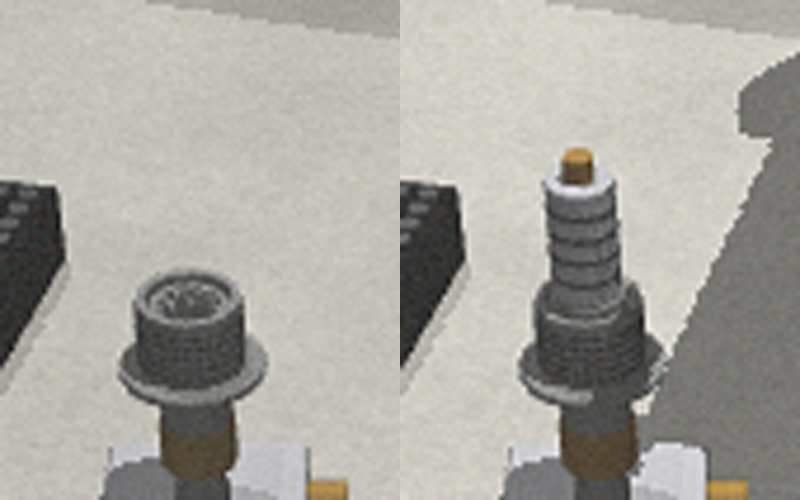

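View pics/top_9.png

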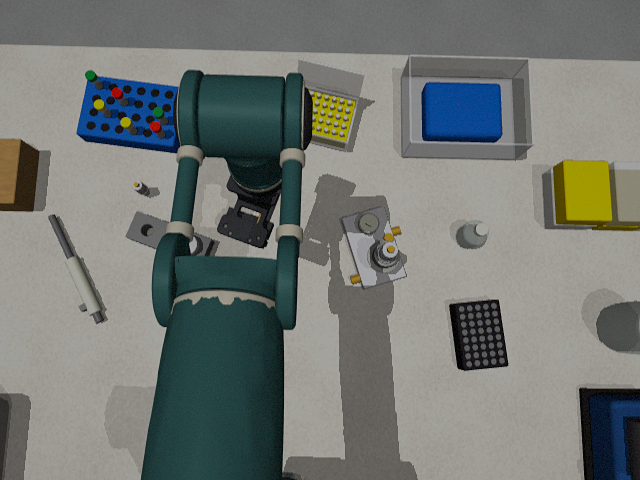

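```bash
python3 -c "
from h import *
T=load('top','9');S=load('scene','9')
def c(im,x0,y0,x1,y1):
    h=cv2.cvtColor(im['color'][y0:y1,x0:x1],cv2.COLOR_RGB2HSV); m=cv2.inRange(h,(10,140,90),(30,255,255))
    n,l,s,ce=cv2.connectedComponentsWithStats(m);print([(int(s[i,4]),(ce[i]+[x0,y0]).round(1)) for i in range(1,n)])
c(T,365,225,410,275);c(S,240,140,270,170)
t,s=(389.5,250),(252.5,153.5)
print(tri(T,t,S,s), onz(T,*t,.192))
print(onz(T,389.5,250,.19))"
```

```text
[(53, array([395.7, 230.3])), (54, array([388.4, 237.2])), (38, array([390.7, 248.8]))]
[(9, array([252.4, 152.4]))]
(array([ 0.52425155, -0.18470636,  0.19712767]), np.float64(0.0009177176807922526)) [ 0.52511764 -0.18591894  0.192     ]
[ 0.52539731 -0.18621937  0.19      ]
```

```bash
python3 -c "
from h import *
print(ctrl.finish_job())"
```

```text
the job is handed in; nothing more can be done
None
```

The tall plug is locked in the coupler, released, and the job is handed in; handing in returned no verdict.

**Sleeve:** I gripped it just above the flange and drew it about 14 mm down to the hard stop. It stayed down when I let go, and the picture showed the valve disc risen.

**Finding the axis:** I closed the fingers lightly on the caught sleeve from a second direction to feel the coupler's axis. This touched the sleeve again after it had already stayed down by itself.

**Plug:** I took the tall plug from the holder and pushed it in until the force dropped at about 17 mm of travel. In my readings between moves, the push stayed at or below about 13 N. I did not see the half-way jolt.

**Last checks:**
- **Sleeve:** back at its starting height in the picture.
- **Lock:** the plug resisted an upward tug of about 7 N.
- **Position:** the plug's nipple top measured at about 0.197 m, the height expected when it is home. It sits within about 1 mm of the coupler's axis as seen by the cameras.
- **Robot:** clear of everything, gripper open.
- **Rest of the bench:** the nut, gauge and bottle look unmoved. The arm partly hid the blanking plug and fully hid the screw cap in the last top view. I did not measure them again, but nothing went near them.

**Disagreement:** during insertion the tool drifted up to about 1.6 mm sideways from the felt axis, with side forces up to about 7 N. The final camera check did not show this offset at the plug.

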